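# Sort two saw arbors' parts after a blade change

## Task

After the blade change the parts of the saw's large and small arbor lie mixed up on the table, with the spanner lying across the two spacer collars. Lift the spanner straight off without dragging the collars and lay it in its wooden rest, and sort the rings: the large set goes on the thick spindle and the small set on the thin one, on each the flange below, flat on the wooden base with its hub up, and its collar on top of the hub. Lower the machined parts all the way, do not drop them, and leave the push block and the test piece where they are.

Things in the scene. Friction and masses are not known exactly. Their poses are not given: they have to be found in the camera images.
- spanner: Flat steel combination spanner, 224 mm long, along its y: ring end at +y (9 mm thick, 30 wide), open jaw at -y (6 thick, 39 wide). Origin under the middle of the shank, z up. Grip the shank near the origin across x; for the fingers it is 10 to 30 mm wide and 6 thick there. Starts level on the two collars, underside 16 mm above the table, its middle over the gap between them. 0.16 kg.
- flange_large: Large steel arbor flange: disc 66 mm diameter, 10 mm thick, with a hub 44 mm diameter and 14 mm high on top of it (24 mm in all), four small pin holes in the disc, 30 mm bore right through. Origin at the centre of the underside of the disc, z up along the bore. Starts flat on the table, hub up; grip it by the hub. About 0.27 kg.
- flange_small: Small steel arbor flange: disc 52 mm diameter, 10 mm thick, hub 34 mm diameter and 14 mm high on top (24 mm in all), two small pin holes in the disc, 20 mm bore right through. Origin at the centre of the underside of the disc, z up along the bore. Starts flat on the table, hub up; grip it by the hub. About 0.16 kg.
- collar_large: Large steel spacer collar: plain ring, 46 mm outside, 30 mm bore, 16 mm high. Origin at the centre of its underside, z up along the bore. Starts flat on the table under one half of the spanner, 110 mm from the other collar. About 0.12 kg.
- collar_small: Small steel spacer collar: plain ring, 34 mm outside, 20 mm bore, 16 mm high. Origin at the centre of its underside, z up along the bore. Starts flat on the table under the other half of the spanner. About 0.07 kg.
- stand_large: Thick storage spindle, fixed: round wooden base 92 mm diameter, 12 mm high, with an upright steel spindle 22 mm diameter in its middle. The spindle's straight part ends 62 mm above the table; above it a tapered nose narrows to 8 mm at 74 mm. Origin at the centre of the underside of the base, z up.
- stand_small: Thin storage spindle, fixed: round wooden base 72 mm diameter, 12 mm high, with an upright steel spindle 12 mm diameter in its middle. The spindle's straight part ends 62 mm above the table; above it a tapered nose narrows to 4 mm at 74 mm. Origin at the centre of the underside of the base, z up.
- rest: Wooden spanner rest, fixed: plank 84 (x) by 170 mm (y), 10 high, with two cross saddles at y = -60 and +60 mm, 16 wide. Their floors are 26 mm above the table; horns to 41 mm leave 53 mm between them across x. The spanner lies on both saddles along y, its middle over the rest's middle; the fingers have room between the saddles. Origin: centre of the underside, z up.
- push_block: Bystander: wooden push block 140 x 60 x 30 mm lying near the robot at the right. Origin at the centre of its underside.
- test_piece: Bystander: block of laminated wood with a grey face on top, 60 x 60 x 40 mm, at the left edge of the table. Origin at the centre of its underside.
Not all that is in view belongs to the job. Leave any turquoise look-alike of the flange_large alone.

How it is judged (in metres and radians):
At the end, for the whole second after the job is handed in: Each flange flat on its own stand's base, hub up, its collar on the hub (8 mm from the axis, 4 mm in height, 7 degrees). Spanner flat on both saddles between the horns, either way round (30 mm along, 14 degrees). All released and at rest (horizontal distance between each of flange_large, collar_large and stand_large below 0.008 m and z of flange_large in the frame of stand_large between 0.008 and 0.016 m and angle between each of flange_large, collar_large, flange_small, collar_small, spanner's own z axis and vertical below 0.12 rad and z of collar_large in the frame of stand_large between 0.032 and 0.04 m and horizontal distance between each of flange_small, collar_small and stand_small below 0.008 m and z of flange_small in the frame of stand_small between 0.008 and 0.016 m and z of collar_small in the frame of stand_small between 0.032 and 0.04 m and x of spanner in the frame of rest between -0.016 and 0.016 m and y of spanner in the frame of rest between -0.03 and 0.03 m and z of spanner in the frame of rest between 0.021 and 0.031 m and angle between the y axis of spanner and the y axis of rest, either way round below 0.25 rad and linear speed of each of spanner, flange_large, flange_small, collar_large, collar_small below 0.02 m/s); the robot touches nothing.
It fails at once if a collar is dragged more than 15 mm by the spanner that lies on it ((contact force between spanner and collar_large above 0.05 N and distance of collar_large from where it was at the start of the episode above 0.015 m and height (world z) of collar_large below 0.01 m) or (contact force between spanner and collar_small above 0.05 N and distance of collar_small from where it was at the start of the episode above 0.015 m and height (world z) of collar_small below 0.01 m)).
It fails at once if a flange or collar is dropped (falls free faster than 0.6 m/s, a fall of about 2 cm) ((linear speed of flange_large above 0.6 m/s and contact force between the fingers and flange_large below 0.05 N) or (linear speed of flange_small above 0.6 m/s and contact force between the fingers and flange_small below 0.05 N) or (linear speed of collar_large above 0.6 m/s and contact force between the fingers and collar_large below 0.05 N) or (linear speed of collar_small above 0.6 m/s and contact force between the fingers and collar_small below 0.05 N)).
It fails at once if the push block or the test piece is shifted more than 3 cm (distance of any of push_block, test_piece from where it was at the start of the episode above 0.03 m).
It also fails if it takes over 128 s, if anything falls off the work surface, if the arm or the gripper's body presses on something with over 40 N, if the wrist force passes 120 N, or if a joint passes its speed limit or range.

## Robot

A 6-joint arm with a two-finger parallel gripper is mounted at the origin on the work surface; the furniture and walls round the work are solid. World frame = base frame: x ahead of the robot, y to its left, z up, the work surface at z = 0. Lengths are in m, angles in degrees, forces in N, time in s.
With the tool pointing down it reaches from about 0.4 to 0.825 m from the base axis. Payload 7 kg.
Tool frame: the origin (TCP) lies midway between the tips of the shut fingers; the grasp point (between the pads) lies 19 mm behind it; y points along the fingers, z is the direction in which the jaws open and shut, and the axes are right-handed (so a half turn about y gives the same grasp; the last joint's range is limited). The gripper opens to 88 mm and grips with 3 to 60 N. Pads are 19 mm wide; open, the fingers measure 130 mm over their backs; the gripper's body (78 mm by 193 mm) begins 47 mm behind the grasp point.
Start: joints at [-59.238, 20.546, 0.682, 0, -70.136, -16.507], TCP at [0.166, -0.654, 0.227] pointing down, gripper open.
Joint ranges: [-176.03, 176.03], [-82.01, 121.73], [-58.28, 71.71], [-173.87, 95.51], [-174.79, -0.11], [-173.66, 173.66]. Speed limits (degrees/s): [136.94, 136.94, 172.46, 180, 180, 180].

## Interface

Orientations are given as [roll, pitch, yaw] about the fixed x, y, z axes, in that order (R = Rz(yaw) Ry(pitch) Rx(roll)).
In Python, from plant import ctrl gives the robot as it stands.
- The arm moves only by the tool step_arm, never from a script. Its argument "rows" is a list that holds one entry, the list of rows, each a list of 7 numbers: the gripper command: -1 is shut, 1 is fully open, values between are in proportion, then the shift along the world's x, y, z in cm, then the turn, a rotation vector about the world's x, y, z in degrees. In form: [[[fingers, tx, ty, tz, rx, ry, rz], ...]]. A call has 1 to 12 rows; each row shifts and turns the commanded pose from where the row before left it; what a row does not reach is not made up. A row lasts 1/8 s, in which the tool goes at most 62.5 mm and 10.7 degrees, less where a joint would pass 70% of its speed; a pose out of reach is approached as far as the arm can. A call is refused whole if a number of a shift passes 6.25 or a number of a turn 10.7, either way. A call with a gripper value outside its range is refused whole. The fingers move at their own pace and stop on an object; the grip force is fixed at half the most. Time passes only in rows, so rows that do not move let the fingers close. It gives the time, the measured TCP pose, the force and the opening at its end, in the units of the state.
- ctrl.get_obs(): the state, without advancing time (a new reading comes with each control period).
- ctrl.snapshot(name): name is "scene" or "top"; returns the picture (400x640x3 uint8, blue, green, red); there is no depth.
- ctrl.camera_params(name): a dict with "vertical_fov" (degrees; the focal length in pixels is half the picture's height over the tangent of half this angle, whatever the lens; pixels are square), "cx", "cy" (the principal point, pixels), "rvec" (rotation vector, rad) and "tvec" (3), from world to camera coordinates, as OpenCV has them. Camera axes: x right, y down, z forward; pixel columns grow to the right and rows downward; lengths in m; the calibration is good to about 2 mm. A picture is of the moment at which its call begins. camera_params takes no time and is no camera call.
- ctrl.close_job(): hands the job in, once; it reports no verdict.
The state is a dict: "clock": time; "joint_pos": joint angles; "qvel": joint speeds; "tau": joint torques, N m; "tool_pos": TCP position; "orientation": TCP orientation; "force": force on the tool from outside, world axes, zero at the start; "moment": the same for the moment, N m; "opening": finger opening in m.
Only numpy, scipy, OpenCV 4.12 (cv2) and the standard library are available. Lean on these libraries where they do the work, as an engineer would, in place of code of your own. Each camera call takes 0.05 s, during which the arm holds its last target. There are 200 camera calls.

## Working session

There is one attempt and no reset: what is moved stays moved. The work goes in short steps, Python scripts to look and compute and a tool call to move; the robot and the scene stay as the last step left them, time stands still between calls to the robot, and variables do not carry over. Pictures are saved under pics/ and viewed, about 12 in all and at most 16, crops included, and the job is handed in when it is done.

Besides the shell and the picture viewer there is one more tool, called after "Emit:" by a JSON object that holds its "api" and its "payload", one argument or row to a line. step_arm: Moves the arm, as the interface text tells. Its arguments: {"type":"object","properties":{"rows":{"type":"array"}},"required":["rows"]}

```bash
mkdir -p pics; ls
python3 - <<'E'
from plant import ctrl
import cv2
o=ctrl.get_obs()
for k in o: print(k,o[k])
for n in("scene","top"):
    p=ctrl.camera_params(n);print(n,p)
    cv2.imwrite(f"pics/{n}0.png",ctrl.snapshot(n))
E
```

```text
pics
clock 0.0
joint_pos [-5.92340097e+01  2.05928799e+01  6.35352368e-01 -2.21145609e-02
 -7.01355892e+01 -1.65066161e+01]
qvel [ 0.06022344 -0.11095251 -0.0349785  -0.0833812   0.03126729 -0.07172052]
tau [ 4.75655488e-04 -5.82716489e+01  2.93056941e+01  6.99678987e+00
  7.00867851e-03 -1.89024017e-04]
tool_pos [ 0.1661283  -0.65374243  0.2256121 ]
orientation [-8.99048136e+01  6.52745830e-03  1.42518483e+01]
force [ 0.71034412  0.21931445 -0.92525678]
moment [-0.01367445  0.00040583  0.00804575]
opening 0.0878726173233887
scene {'vertical_fov': 51.91414374979472, 'cx': 316.9645332846913, 'cy': 197.08247429119513, 'rvec': array([ 0.77057081, -2.29843571,  1.45647307]), 'tvec': array([0.34565369, 0.17444634, 0.75966436])}
top {'vertical_fov': 49.57160170014826, 'cx': 313.2945566695616, 'cy': 195.02453485980112, 'rvec': array([ 2.16189489, -2.19587278,  0.0508042 ]), 'tvec': array([-0.02353779,  0.44134127,  1.07192683])}
```

View pics/top0.png

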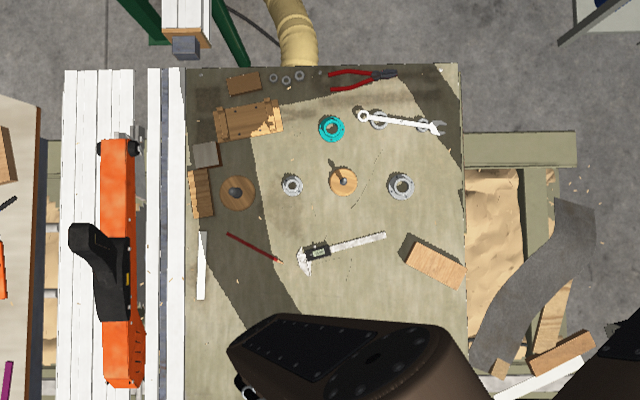

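View pics/scene0.png

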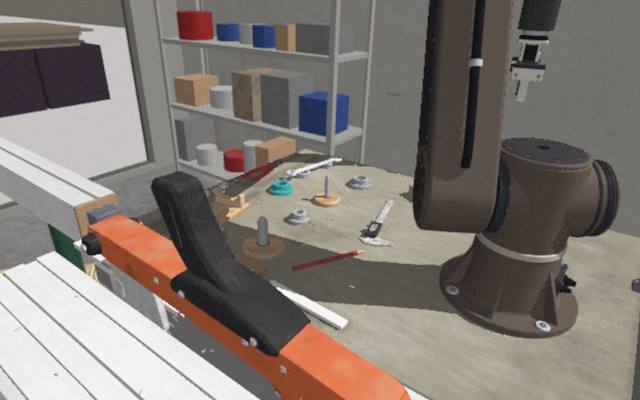

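The top view shows the spanner from (362,116) to (440,128), and the large and small flanges at (401,186) and (291,185). The thick and thin stands are at (237,192) and (343,182), the rest near (248,120), and the turquoise decoy at (332,128). I'll enlarge it for pixel accuracy.

Run:
```python
import cv2
i=cv2.imread("pics/top0.png")
c=cv2.resize(i[90:220,185:345],None,fx=5,fy=5,interpolation=cv2.INTER_CUBIC)[:600]
for k in range(0,160,20): cv2.putText(c,str(185+k),(k*5,10),0,.35,(0,0,255));cv2.line(c,(k*5,0),(k*5,600),(0,0,255),1) if 0 else None
cv2.imwrite("pics/cA.png",c)
c=cv2.resize(i[95:210,310:470],None,fx=5,fy=5,interpolation=cv2.INTER_CUBIC)
cv2.imwrite("pics/cB.png",c)
```

```text
(no output)
```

View pics/cA.png

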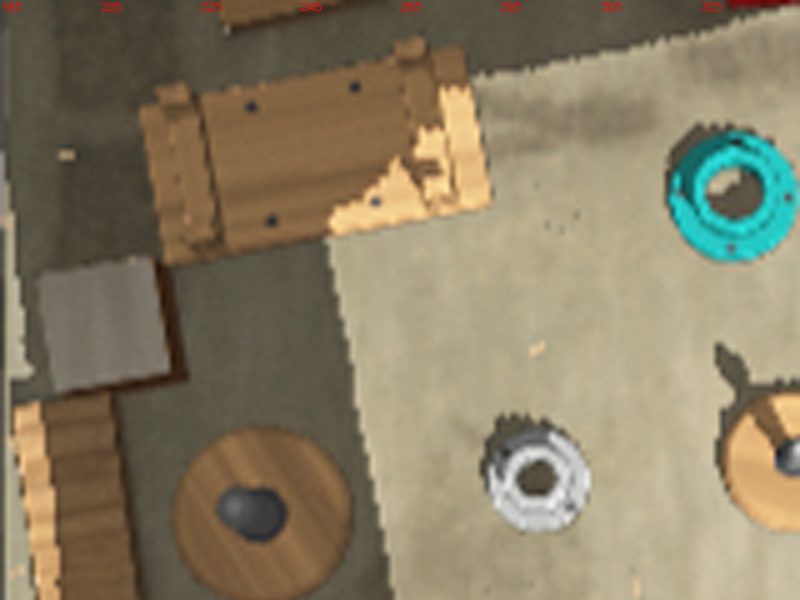

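View pics/cB.png

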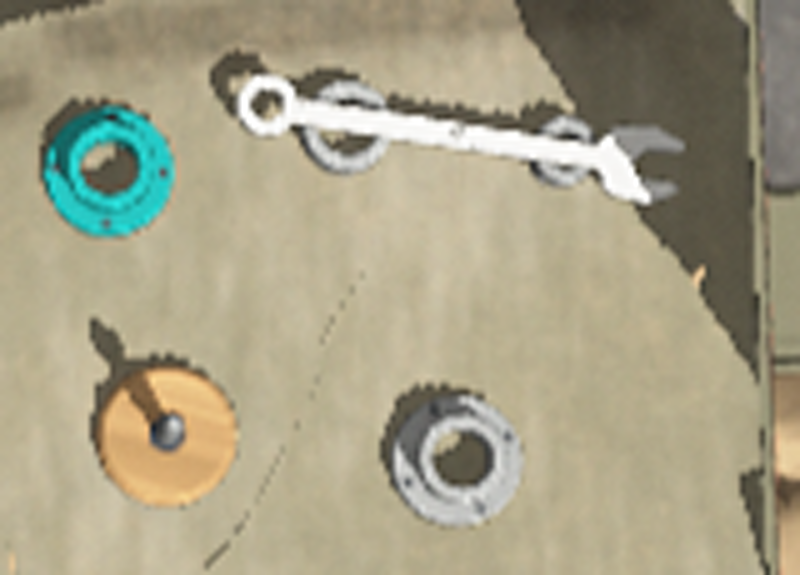

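```bash
cat > h.py <<'E'
import numpy as np, cv2
from plant import ctrl
def ray(uv,z,name="top"):
    p=ctrl.camera_params(name);f=200/np.tan(np.radians(p["vertical_fov"]/2))
    R=cv2.Rodrigues(p["rvec"])[0];t=np.ravel(p["tvec"]);c=-R.T@t
    d=R.T@np.array([(uv[0]-p["cx"])/f,(uv[1]-p["cy"])/f,1.])
    return c+d*(z-c[2])/d[2]
def proj(P,name="top"):
    p=ctrl.camera_params(name);f=200/np.tan(np.radians(p["vertical_fov"]/2))
    K=np.array([[f,0,p["cx"]],[0,f,p["cy"]],[0,0,1]])
    return cv2.projectPoints(np.array(P,float).reshape(-1,3),p["rvec"],p["tvec"],K,None)[0].reshape(-1,2)
E
python3 - <<'E'
from h import *
A=lambda x,y:(185+(x+.5)/5-.5,90+(y+.5)/5-.5)
B=lambda x,y:(310+(x+.5)/5-.5,95+(y+.5)/5-.5)
for n,q,z in [("standL",A(262,514),.012),("flS",A(539,481),.010),("standS",B(168,436),.012),("flL",B(457,459),.010),("colL",B(346,126),.016),("colS",B(562,151),.016),("ring",B(267,105),.025),("shank600",B(590,151),.022),("dot",B(457,130),.022)]:
    print(n,ray(q,z).round(4)[:2], ctrl and np.round(q,1))
c=[ray(A(*v),.010)[:2] for v in [(140,105),(165,262),(492,205),(465,45)]]
print("rest",np.mean(c,0),[np.linalg.norm(c[i]-c[(i+1)%4]).round(4) for i in range(4)])
d=(c[0]+c[1]-c[2]-c[3]);print("ang y axis from world y",np.degrees(np.arctan2(-d[0],d[1])))
# width checks
for n,a,b,z in [("standL",A(174,514),A(351,514),.012),("standS",B(97,436),B(238,436),.012),("flL",B(390,459),B(523,459),.01),("flS",A(488,481),A(590,481),.01),("colL",B(300,126),B(390,126),.016)]:
    print(n,np.linalg.norm(ray(a,z)-ray(b,z)).round(4))
# wood/metal ellipse from scene view cross-check of stand noses
E
```

```text
standL [0.4508 0.162 ] [237.  192.4]
flS [0.4654 0.022 ] [292.4 185.8]
standS [ 0.4732 -0.1061] [343.2 181.8]
flL [ 0.4593 -0.2509] [401.  186.4]
colL [ 0.6284 -0.1987] [378.8 119.8]
colS [ 0.6135 -0.3068] [422.  124.8]
ring [ 0.6377 -0.1582] [363.  115.6]
shank600 [ 0.6119 -0.3194] [427.6 124.8]
dot [ 0.6239 -0.2533] [401.  120.6]
rest [0.63483839 0.13438818] [np.float64(0.0825), np.float64(0.1693), np.float64(0.0841), np.float64(0.1694)]
ang y axis from world y 9.180230865003434
standL 0.0896
standS 0.0708
flL 0.0665
flS 0.0515
colL 0.0453
```

Emit:
{"api": "step_arm", "payload": {
  "rows": [
    [[1,3.8,3.3,-0.8,0,0,5.6],[1,3.8,3.3,-0.8,0,0,5.6],[1,3.8,3.3,-0.8,0,0,5.6],[1,3.8,3.3,-0.8,0,0,5.6],[1,3.8,3.3,-0.8,0,0,5.6],[1,3.8,3.3,-0.8,0,0,5.6],[1,3.8,3.3,-0.8,0,0,5.6],[1,3.8,3.3,-0.8,0,0,5.6],[1,3.8,3.3,-0.8,0,0,5.6],[1,3.8,3.3,-0.8,0,0,5.6],[1,3.8,3.3,-0.8,0,0,5.6],[1,3.9,3.7,-0.8,0,0,5.2]]
  ]
}}

```text
clock: 1.6
tool_pos: [0.624, -0.253, 0.1299]
orientation: [-90.0, -0.0, 81.2]
force: [0.2, -1.2, -0.9]
opening: 0.0878
```

Emit:
{"api": "step_arm", "payload": {
  "rows": [
    [[1,-0.1,0,-4,0,0,0],[1,0,0,-4,0,0,0],[1,0,0,-2.2,0,0,0],[1,0,0,-1.2,0,0,0],[1,0,0,-0.9,0,0,0],[1,0,0,0,0,0,0]]
  ]
}}

```text
clock: 2.35
tool_pos: [0.6221, -0.2543, 0.0075]
orientation: [-90.0, -0.0, 81.0]
force: [0.2, -0.6, 0.4]
opening: 0.0874
```

Emit:
{"api": "step_arm", "payload": {
  "rows": [
    [[0,0,0,0,0,0,0],[-0.5,0,0,0,0,0,0],[-1,0,0,0,0,0,0],[-1,0,0,0,0,0,0],[-1,0,0,0,0,0,0],[-1,0,0,0,0,0,0],[-1,0,0,0,0,0,0],[-1,0,0,0,0,0,0]]
  ]
}}

```text
clock: 3.35
tool_pos: [0.6221, -0.2542, 0.0075]
orientation: [-90.0, -0.0, 81.0]
force: [-0.0, -0.1, 1.1]
opening: 0.0244
```

Emit:
{"api": "step_arm", "payload": {
  "rows": [
    [[-1,0,0,0,0,0,0],[-1,0,0,0,0,0,0],[-1,0,0,0.4,0,0,0],[-1,0,0,0.6,0,0,0],[-1,0,0,1,0,0,0],[-1,0,0,2,0,0,0],[-1,0,0,3,0,0,0],[-1,0,0,3,0,0,0],[-1,0,0,0,0,0,0]]
  ]
}}

```text
clock: 4.47
tool_pos: [0.6242, -0.2546, 0.1115]
orientation: [-90.3, 0.0, 81.1]
force: [-0.9, 0.0, -2.1]
opening: 0.0237
```

Run:
```python
from h import *
i=ctrl.snapshot("top");s=ctrl.snapshot("scene")
cv2.imwrite("pics/top1.png",i)
a=cv2.resize(i[80:220,300:480],None,fx=3,fy=3,interpolation=2)
b=cv2.resize(s[80:220,220:420],None,fx=3,fy=3,interpolation=2)[:, :]
a=cv2.resize(a,(400,311));b=cv2.resize(b,(400,280))
cv2.imwrite("pics/c1.png",np.vstack([a,b]));print(ctrl.get_obs()["opening"])
```

```text
0.02431998938008987
```

View pics/c1.png

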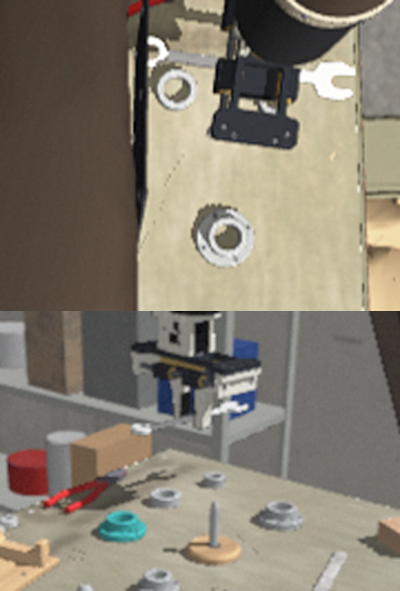

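The spanner is in the gripper and both collars are still in place. Next I carry it to the rest.

Emit:
{"api": "step_arm", "payload": {
  "rows": [
    [[-1,0.1,2,0,0,0,1.5],[-1,0.1,4,0,0,0,1.5],[-1,0.1,4,0,0,0,1.5],[-1,0.1,4,0,0,0,1.5],[-1,0.1,4,0,0,0,1.5],[-1,0.1,4,0,0,0,1.5],[-1,0.1,4,0,0,0,1.5],[-1,0.1,4,0,0,0,1.5],[-1,0.1,4,0,0,0,1.5],[-1,0.1,3,0,0,0,1.5],[-1,0.1,1.9,0,0,0,3],[-1,0,0,0,0,0,0]]
  ]
}}

```text
clock: 6.08
tool_pos: [0.6327, 0.1361, 0.1069]
orientation: [-89.9, 0.0, 99.3]
force: [0.0, 0.3, -1.1]
opening: 0.0236
```

Run:
```python
from h import *
i=ctrl.snapshot("top");s=ctrl.snapshot("scene");cv2.imwrite("pics/top2.png",i);cv2.imwrite("pics/scene2.png",s)
a=cv2.resize(i[80:220,180:420],(800,466));cv2.imwrite("pics/c2.png",a)
o=ctrl.get_obs();print(o["joint_pos"].round(1),o["tool_pos"])
```

```text
[ 29.2  23.4 -11.7  -0.  -55.1 -20.2] [0.63273587 0.13449725 0.10708254]
```

View pics/c2.png

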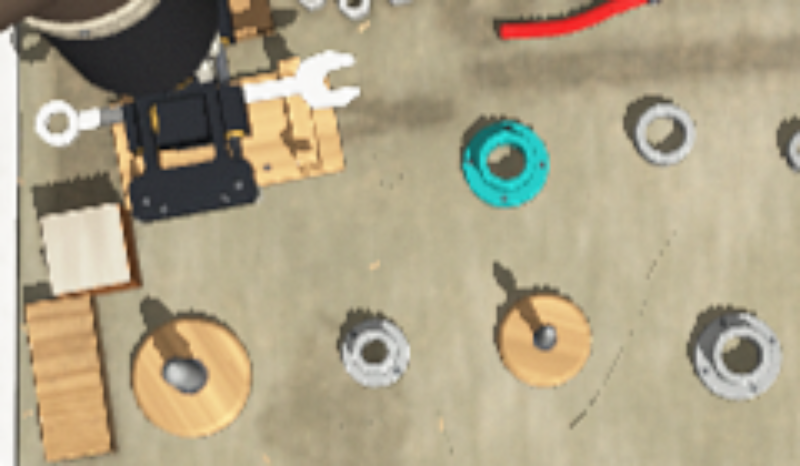

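Emit:
{"api": "step_arm", "payload": {
  "rows": [
    [[-1,0.2,0,-3,0,0,0],[-1,0,0,-2.5,0,0,0],[-1,0,0,-1.5,0,0,0],[-1,0,0,-0.8,0,0,0],[-1,0,0,-0.5,0,0,0],[-1,0,0,-0.3,0,0,0],[-1,0,0,0,0,0,0]]
  ]
}}

```text
clock: 7.05
tool_pos: [0.6354, 0.135, 0.0219]
orientation: [-90.0, -0.0, 99.1]
force: [0.1, 0.9, -1.9]
opening: 0.024
```

Emit:
{"api": "step_arm", "payload": {
  "rows": [
    [[-1,0,0,-0.2,0,0,0],[-1,0,0,-0.2,0,0,0],[-1,0,0,0,0,0,0],[-1,0,0,0,0,0,0]]
  ]
}}

```text
clock: 7.55
tool_pos: [0.6352, 0.1348, 0.0176]
orientation: [-90.0, -0.0, 99.1]
force: [0.2, -0.2, -2.0]
opening: 0.024
```

Emit:
{"api": "step_arm", "payload": {
  "rows": [
    [[-1,0,0,-0.1,0,0,0],[-1,0,0,0,0,0,0],[-0.2,0,0,0,0,0,0],[0,0,0,0,0,0,0],[0,0,0,0,0,0,0],[0,0,0,1,0,0,0],[0,0,0,3,0,0,0],[0.2,0,0,4,0,0,0],[0.2,0,0,4,0,0,0]]
  ]
}}

```text
clock: 8.68
tool_pos: [0.6352, 0.1347, 0.1384]
orientation: [-90.0, 0.0, 99.1]
force: [1.2, 0.2, -0.2]
opening: 0.0523
```

Emit:
{"api": "step_arm", "payload": {
  "rows": [
    [[1,-1.2,-2.6,0,0,0,-0.9],[1,-1.9,-4,0,0,0,-0.9],[1,-1.9,-4,0,0,0,-0.9],[1,-1.9,-4,0,0,0,-0.9],[1,-1.9,-4,0,0,0,-0.9],[1,-1.9,-4,0,0,0,-0.9],[1,-1.9,-4,0,0,0,-0.9],[1,-1.9,-4,0,0,0,-0.9],[1,-1.8,-4,0,0,0,-0.9],[1,-1.3,-4,0,0,0,-0.9],[1,0,0,0,0,0,0]]
  ]
}}

```text
clock: 10.05
tool_pos: [0.4583, -0.2533, 0.1372]
orientation: [-90.0, 0.0, 89.9]
force: [0.3, 0.2, -0.4]
opening: 0.0878
```

Run:
```python
from h import *
i=ctrl.snapshot("top");cv2.imwrite("pics/top3.png",i);s=ctrl.snapshot("scene")
a=cv2.resize(i[80:220,180:450],(800,415));b=cv2.resize(s[140:260,180:420],(370,185))
c=np.zeros((600,800,3),np.uint8);c[:415]=a;c[415:,:370]=b
cv2.imwrite("pics/c3.png",c)
o=ctrl.get_obs();print(o["joint_pos"].round(1),o["tool_pos"])
```

```text
[ -7.2  10.9 -25.5   0.  -53.6   7.2] [ 0.45912419 -0.2516115   0.13709667]
```

View pics/c3.png

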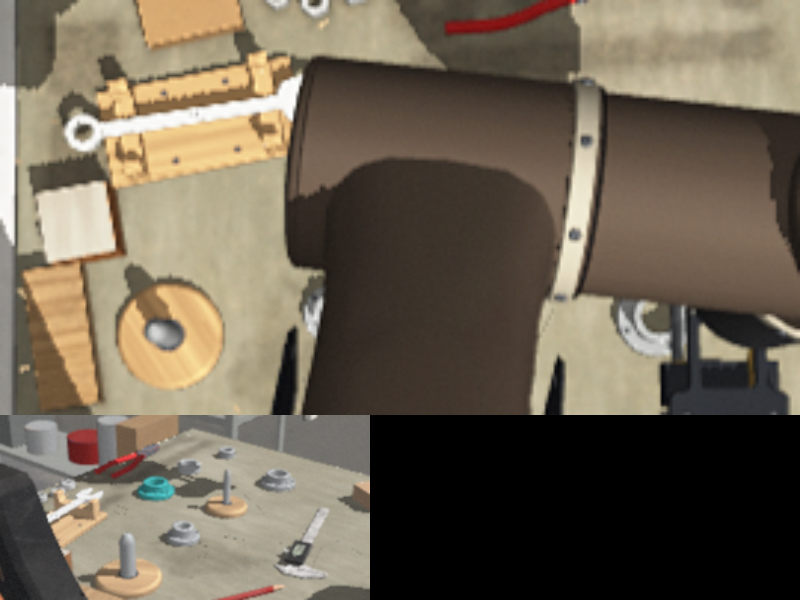

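The spanner lies on both saddles between the horns. Its ring is at crop (82,132) and its dot at (195,115), over the middle of the plank. Now the large flange.

Emit:
{"api": "step_arm", "payload": {
  "rows": [
    [[1,0,0,-4,0,0,0],[1,0,0,-4,0,0,0],[1,0,0,-2.5,0,0,0],[1,0,0,-1.3,0,0,0],[1,0,0,-0.4,0,0,0],[1,0,0,0,0,0,0],[1,0,0,0,0,0,0]]
  ]
}}

```text
clock: 11.02
tool_pos: [0.4599, -0.2513, 0.0155]
orientation: [-90.1, 0.0, 90.1]
force: [-0.2, -0.4, -0.7]
opening: 0.0879
```

Emit:
{"api": "step_arm", "payload": {
  "rows": [
    [[1,0,0,-0.3,0,0,0],[0,0,0,0,0,0,0],[-1,0,0,0,0,0,0],[-1,0,0,0,0,0,0],[-1,0,0,0,0,0,0],[-1,0,0,0,0,0,0],[-1,0,0,0,0,0,0],[-1,0,0,0,0,0,0],[-1,0,0,0,0,0,0]]
  ]
}}

```text
clock: 12.15
tool_pos: [0.4591, -0.2512, 0.0116]
orientation: [-90.0, -0.0, 90.1]
force: [-0.3, 0.3, 0.8]
opening: 0.0411
```

Emit:
{"api": "step_arm", "payload": {
  "rows": [
    [[-1,0,0,0.5,0,0,0],[-1,0,0,2,0,0,0],[-1,0,0,4,0,0,0],[-1,0,0,4,0,0,0],[-1,0,0,0,0,0,0]]
  ]
}}

```text
clock: 12.78
tool_pos: [0.4613, -0.2516, 0.1199]
orientation: [-90.4, 0.1, 90.1]
force: [-0.2, -0.7, -3.3]
opening: 0.0411
```

Run:
```python
from h import *
s=ctrl.snapshot("scene");cv2.imwrite("pics/scene4.png",s);i=ctrl.snapshot("top");cv2.imwrite("pics/top4.png",i)
o=ctrl.get_obs();print(o["opening"],o["force"],o["tool_pos"])
u,v=proj(o["tool_pos"],"scene")[0].astype(int);print(u,v)
a=cv2.resize(s[v-45:v+45,u-60:u+60],(600,450),interpolation=2);cv2.imwrite("pics/c4.png",a)
```

```text
0.040898437031483714 [-0.79908052  0.1622835  -3.00182301] [ 0.45888969 -0.25098078  0.11659788]
362 146
```

View pics/c4.png

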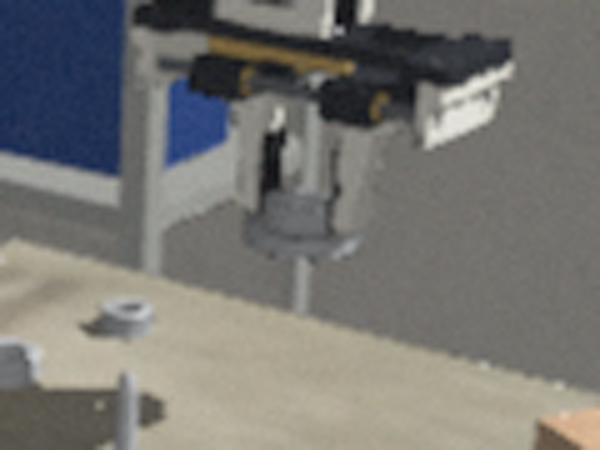

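Emit:
{"api": "step_arm", "payload": {
  "rows": [
    [[-1,0,2,0,0,0,0],[-1,-0.1,4,0,0,0,0],[-1,-0.1,4,0,0,0,0],[-1,-0.1,4,0,0,0,0],[-1,-0.1,4,0,0,0,0],[-1,-0.1,4,0,0,0,0],[-1,-0.1,4,0,0,0,0],[-1,-0.1,4,0,0,0,0],[-1,-0.1,4,0,0,0,0],[-1,-0.1,4,0,0,0,0],[-1,0,3.3,0,0,0,0],[-1,0,0,0,0,0,0]]
  ]
}}

```text
clock: 14.38
tool_pos: [0.4495, 0.1632, 0.1151]
orientation: [-89.9, 0.1, 90.2]
force: [-0.6, 0.3, -4.0]
opening: 0.0407
```

Run:
```python
from h import *
print("nose pred",proj([[.4508,.162,.074],[.4732,-.1061,.074]]))
i=cv2.imread("pics/top3.png");j=cv2.imread("pics/top0.png")
def fit(im,x0,x1,y0,y1,n):
    hsv=cv2.cvtColor(im[y0:y1,x0:x1],cv2.COLOR_BGR2HSV);m=cv2.inRange(hsv,(5,85,40),(22,255,255))
    m=cv2.morphologyEx(m,cv2.MORPH_OPEN,np.ones((3,3)))
    c=max(cv2.findContours(m,0,1)[0],key=cv2.contourArea);h=cv2.convexHull(c)
    e=cv2.fitEllipse(h);u=(e[0][0]+x0,e[0][1]+y0);print(n,np.round(u,2),np.round(e[1],1),ray(u,.012).round(4))
fit(i,213,262,165,220,"L top3");fit(j,215,262,165,220,"L top0");fit(j,325,362,160,205,"S top0")
print(ctrl.get_obs()["tool_pos"])
for k in range(4):print(ctrl.get_obs()["tool_pos"])
```

```text
nose pred [[231.90770787 190.55047481]
 [344.50486168 179.28111808]]
L top3 [236.99 192.69] [36.1 36.2] [0.4501 0.162  0.012 ]
L top0 [237.01 192.74] [36.  36.3] [0.45  0.162 0.012]
S top0 [342.81 181.52] [28.  28.1] [ 0.4739 -0.1051  0.012 ]
[0.44954452 0.16322834 0.11513296]
[0.44954452 0.16322834 0.11513296]
[0.44954452 0.16322834 0.11513296]
[0.44954452 0.16322834 0.11513296]
[0.44954452 0.16322834 0.11513296]
```

Emit:
{"api": "step_arm", "payload": {
  "rows": [
    [[-1,0,0,-1.5,0,0,0],[-1,0,0,-1.5,0,0,0],[-1,0,0,-1,0,0,0],[-1,0,0,-1,0,0,0],[-1,0,0,-0.5,0,0,0],[-1,0,0,0,0,0,0]]
  ]
}}

```text
clock: 15.12
tool_pos: [0.4501, 0.1616, 0.0613]
orientation: [-90.0, 0.0, 90.1]
force: [-0.6, 0.2, -2.6]
opening: 0.041
```

No side force, so it is on the spindle. Lowering.

Emit:
{"api": "step_arm", "payload": {
  "rows": [
    [[-1,0,0,-1,0,0,0],[-1,0,0,-1,0,0,0],[-1,0,0,-0.8,0,0,0],[-1,0,0,-0.5,0,0,0],[-1,0,0,-0.2,0,0,0],[-1,0,0,-0.1,0,0,0],[-1,0,0,0,0,0,0],[-1,0,0,0,0,0,0]]
  ]
}}

```text
clock: 16.12
tool_pos: [0.4503, 0.1619, 0.0258]
orientation: [-90.0, -0.0, 90.1]
force: [-0.0, 0.6, -2.5]
opening: 0.0409
```

Emit:
{"api": "step_arm", "payload": {
  "rows": [
    [[-1,0,0,-0.15,0,0,0],[-1,0,0,-0.1,0,0,0],[-1,0,0,0,0,0,0],[-1,0,0,0,0,0,0]]
  ]
}}

```text
clock: 16.62
tool_pos: [0.4503, 0.1619, 0.0235]
orientation: [-90.0, -0.0, 90.1]
force: [-2.6, 0.1, 5.2]
opening: 0.0407
```

Emit:
{"api": "step_arm", "payload": {
  "rows": [
    [[0,0,0,0,0,0,0],[0.4,0,0,0,0,0,0],[0.4,0,0,0,0,0,0],[0.6,0,0,1,0,0,0],[0.6,0,0,4,0,0,0],[1,0,0,4.5,0,0,0],[1,0,-4,0,0,0,0],[1,0.5,-4,0,0,0,0],[1,0.5,-4,0,0,0,0],[1,0.5,-2,0,0,0,0],[1,0,0,0,0,0,0]]
  ]
}}

```text
clock: 18.0
tool_pos: [0.4653, 0.0207, 0.1187]
orientation: [-90.0, -0.0, 89.9]
force: [0.1, 0.4, -0.2]
opening: 0.088
```

Run:
```python
from h import *
s=ctrl.snapshot("scene");cv2.imwrite("pics/scene5.png",s);i=ctrl.snapshot("top");cv2.imwrite("pics/top5.png",i)
a=cv2.resize(i[80:230,190:450],(780,450),interpolation=2);cv2.imwrite("pics/c5.png",a)
# flange fits on earlier clear image
j=cv2.imread("pics/top2.png")
```

```text
(no output)
```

View pics/c5.png

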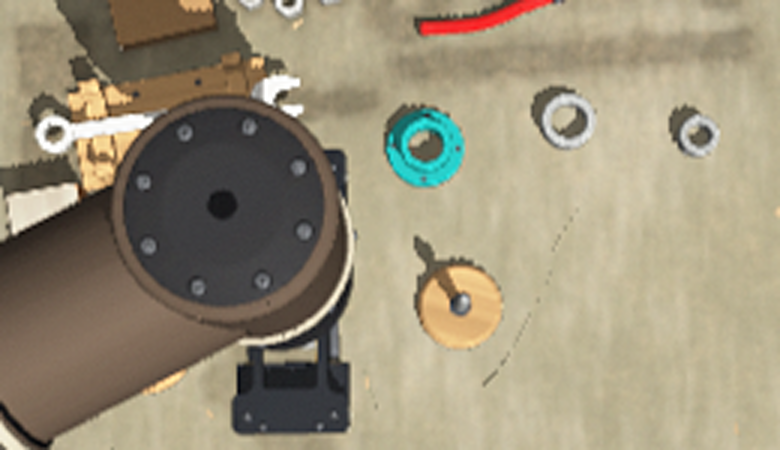

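Emit:
{"api": "step_arm", "payload": {
  "rows": [
    [[1,0,0.1,-4,0,0,0],[1,0,0,-3,0,0,0],[1,0,0,-2,0,0,0],[1,0,0,-1.2,0,0,0],[1,0,0,-0.4,0,0,0],[0,0,0,0,0,0,0],[-1,0,0,0,0,0,0],[-1,0,0,0,0,0,0],[-1,0,0,0,0,0,0],[-1,0,0,0,0,0,0],[-1,0,0,0,0,0,0],[-1,0,0,0,0,0,0]]
  ]
}}

```text
clock: 19.6
tool_pos: [0.4653, 0.0228, 0.0121]
orientation: [-90.0, -0.0, 90.1]
force: [0.7, -0.4, 1.1]
opening: 0.0301
```

Run:
```python
from h import *
P=lambda x,y:(190+(x+.5)/3-.5,80+(y+.5)/3-.5)
print(ray(P(568.5,121.5),.016),ray(P(698,135.5),.016))
o=ctrl.get_obs();print(o["opening"],o["tool_pos"])
```

```text
[ 0.62747251 -0.19959359  0.016     ] [ 0.61343836 -0.30766336  0.016     ]
0.03013485301088646 [0.46529119 0.02281836 0.01210067]
```

Emit:
{"api": "step_arm", "payload": {
  "rows": [
    [[-1,0,0,0.5,0,0,0],[-1,0,0,2.3,0,0,0],[-1,0,0,4,0,0,0],[-1,0,0,4,0,0,0],[-1,0.1,-2,0,0,0,0],[-1,0.2,-3.5,0,0,0,0],[-1,0.3,-3.5,0,0,0,0],[-1,0.2,-2.5,0,0,0,0],[-1,0,-1.25,0,0,0,0],[-1,0,0,0,0,0,0]]
  ]
}}

```text
clock: 20.85
tool_pos: [0.4728, -0.1052, 0.12]
orientation: [-90.0, -0.0, 90.0]
force: [1.1, -0.2, -1.6]
opening: 0.0301
```

Run:
```python
from h import *
s=ctrl.snapshot("scene");cv2.imwrite("pics/scene6.png",s)
o=ctrl.get_obs();print(o["tool_pos"])
u,v=proj([.4739,-.1055,.07],"scene")[0].astype(int)
cv2.imwrite("pics/c6.png",cv2.resize(s[v-50:v+40,u-60:u+60],(600,450),interpolation=2))
```

```text
[ 0.47291239 -0.1047142   0.11997803]
```

View pics/c6.png

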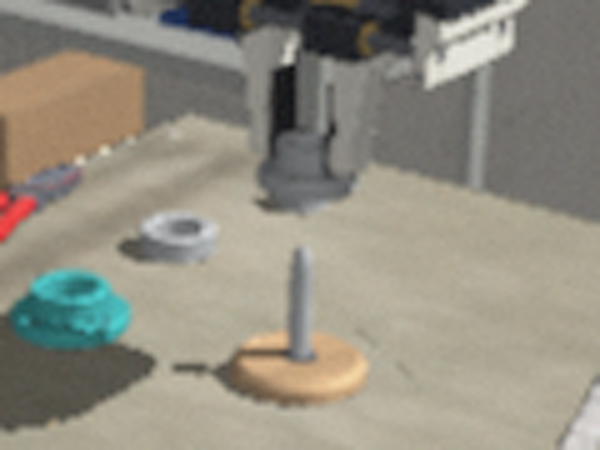

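The flange is level and hangs over the spindle: tip at crop (303,250), flange bottom centre near (305,200). Lowering.

Emit:
{"api": "step_arm", "payload": {
  "rows": [
    [[-1,0.1,0,-2,0,0,0],[-1,0,0,-1.5,0,0,0],[-1,0,0,-1,0,0,0],[-1,0,0,-1,0,0,0],[-1,0,0,-0.5,0,0,0],[-1,0,0,0,0,0,0]]
  ]
}}

```text
clock: 21.65
tool_pos: [0.4741, -0.1047, 0.0599]
orientation: [-90.0, 0.0, 90.1]
force: [-0.7, -0.0, -1.1]
opening: 0.0297
```

Emit:
{"api": "step_arm", "payload": {
  "rows": [
    [[-1,0,0,-1,0,0,0],[-1,0,0,-1,0,0,0],[-1,0,0,-0.7,0,0,0],[-1,0,0,-0.5,0,0,0],[-1,0,0,-0.2,0,0,0],[-1,0,0,-0.15,0,0,0],[-1,0,0,-0.1,0,0,0],[-1,0,0,0,0,0,0],[-1,0,0,0,0,0,0]]
  ]
}}

```text
clock: 22.78
tool_pos: [0.4743, -0.1047, 0.0241]
orientation: [-90.0, -0.0, 90.1]
force: [-2.8, 1.5, 6.1]
opening: 0.0301
```

Emit:
{"api": "step_arm", "payload": {
  "rows": [
    [[0,0,0,0,0,0,0],[0.4,0,0,0,0,0,0],[0.4,0,0,0,0,0,0],[0.6,0,0,1,0,0,0],[0.6,0,0,4,0,0,0],[1,0,0,4.5,0,0,0],[1,4,-2.4,0,0,0,0],[1,4,-2.4,0,0,0,0],[1,4,-2.4,0,0,0,0],[1,3.3,-2.2,0,0,0,0],[1,0,0,0,0,0,0]]
  ]
}}

```text
clock: 24.15
tool_pos: [0.6287, -0.2002, 0.1182]
orientation: [-90.0, 0.0, 90.0]
force: [-0.9, 0.3, -1.5]
opening: 0.0879
```

Emit:
{"api": "step_arm", "payload": {
  "rows": [
    [[1,0,0,-4,0,0,0],[1,0,0,-3.5,0,0,0],[1,0,0,-2.5,0,0,0],[1,0,0,-1,0,0,0],[1,0,0,-0.4,0,0,0],[0,0,0,0,0,0,0],[-1,0,0,0,0,0,0],[-1,0,0,0,0,0,0],[-1,0,0,0,0,0,0],[-1,0,0,0,0,0,0],[-1,0,0,0,0,0,0],[-1,0,0,0,0,0,0]]
  ]
}}

```text
clock: 25.65
tool_pos: [0.6275, -0.1987, 0.0048]
orientation: [-90.0, 0.0, 90.1]
force: [-0.7, -0.0, 2.8]
opening: 0.0425
```

Emit:
{"api": "step_arm", "payload": {
  "rows": [
    [[-1,0,0,0.5,0,0,0],[-1,0,0,2.5,0,0,0],[-1,0,0,4.5,0,0,0],[-1,0,0,4,0,0,0],[-1,-1.2,2.4,0,0,0,0],[-1,-2.1,4.2,0,0,0,0],[-1,-2.1,4.2,0,0,0,0],[-1,-2.1,4.2,0,0,0,0],[-1,-2.1,4.2,0,0,0,0],[-1,-2.1,4.2,0,0,0,0]]
  ]
}}

```text
clock: 26.9
tool_pos: [0.5091, 0.0364, 0.1197]
orientation: [-90.0, -0.0, 90.0]
force: [-0.2, 0.6, -1.1]
opening: 0.0427
```

Emit:
{"api": "step_arm", "payload": {
  "rows": [
    [[-1,-2.1,4.2,0,0,0,0],[-1,-2.1,4.2,0,0,0,0],[-1,-1.4,2.9,0,0,0,0],[-1,-0.4,1.4,0,0,0,0],[-1,0,0,0,0,0,0],[-1,0,0,0,0,0,0]]
  ]
}}

```text
clock: 27.65
tool_pos: [0.4503, 0.1617, 0.1194]
orientation: [-90.0, 0.0, 90.0]
force: [-0.1, -0.2, -1.3]
opening: 0.0428
```

Run:
```python
from h import *
s=ctrl.snapshot("scene");cv2.imwrite("pics/scene7.png",s)
o=ctrl.get_obs();print(o["tool_pos"],o["opening"])
u,v=proj([.4503,.162,.07],"scene")[0].astype(int)
cv2.imwrite("pics/c7.png",cv2.resize(s[v-60:v+45,u-70:u+70],(700,525),interpolation=2))
```

```text
[0.45039991 0.16152181 0.11944438] 0.04213700229011468
```

View pics/c7.png

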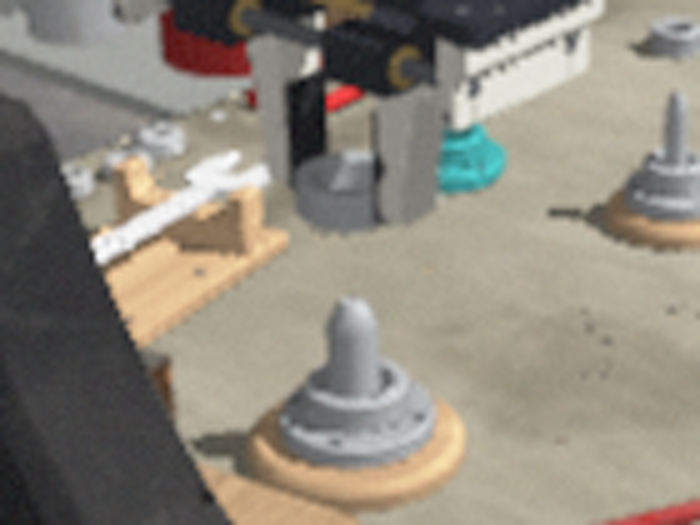

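Both flanges sit on their bases, hub up, and the spanner is in the rest. The large collar hangs over the spindle (tip at 350,300). Lowering.

Emit:
{"api": "step_arm", "payload": {
  "rows": [
    [[-1,0,0,-2,0,0,0],[-1,0,0,-2,0,0,0],[-1,0,0,-1,0,0,0],[-1,0,0,-1,0,0,0],[-1,0,0,-0.7,0,0,0],[-1,0,0,-0.4,0,0,0],[-1,0,0,-0.3,0,0,0],[-1,0,0,0,0,0,0]]
  ]
}}

```text
clock: 28.7
tool_pos: [0.4502, 0.1624, 0.0456]
orientation: [-90.0, 0.0, 90.1]
force: [0.3, -0.3, -1.4]
opening: 0.0424
```

Emit:
{"api": "step_arm", "payload": {
  "rows": [
    [[-1,0,0,-0.2,0,0,0],[-1,0,0,-0.15,0,0,0],[-1,0,0,-0.1,0,0,0],[-1,0,0,0,0,0,0],[-1,0,0,0,0,0,0]]
  ]
}}

```text
clock: 29.32
tool_pos: [0.4502, 0.1623, 0.0411]
orientation: [-90.0, -0.0, 90.1]
force: [0.5, -0.3, -1.0]
opening: 0.0423
```

Emit:
{"api": "step_arm", "payload": {
  "rows": [
    [[-1,0,0,-0.1,0,0,0],[-1,0,0,0,0,0,0],[-1,0,0,0,0,0,0]]
  ]
}}

```text
clock: 29.7
tool_pos: [0.4503, 0.1624, 0.0406]
orientation: [-90.0, -0.0, 90.1]
force: [-2.8, -0.3, 7.3]
opening: 0.0424
```

Emit:
{"api": "step_arm", "payload": {
  "rows": [
    [[0,0,0,0,0,0,0],[0.4,0,0,0,0,0,0],[0.4,0,0,0,0,0,0],[0.6,0,0,1,0,0,0],[0.6,0,0,3.5,0,0,0],[1,0,0,3.5,0,0,0],[1,1.4,-4,0,0,0,0],[1,1.5,-4,0,0,0,0],[1,1.5,-4,0,0,0,0],[1,1.5,-4,0,0,0,0],[1,1.5,-4,0,0,0,0],[1,1.5,-4,0,0,0,0]]
  ]
}}

```text
clock: 31.2
tool_pos: [0.5397, -0.0791, 0.1208]
orientation: [-90.0, -0.0, 90.1]
force: [0.6, 0.8, -0.3]
opening: 0.0877
```

Emit:
{"api": "step_arm", "payload": {
  "rows": [
    [[1,1.5,-4,0,0,0,0],[1,1.5,-4,0,0,0,0],[1,1.5,-4,0,0,0,0],[1,1.5,-4,0,0,0,0],[1,1.3,-4,0,0,0,0],[1,0.1,-2.95,0,0,0,0],[1,0,0,0,0,0,0],[1,0,0,0,0,0,0]]
  ]
}}

```text
clock: 32.2
tool_pos: [0.613, -0.3071, 0.1203]
orientation: [-90.0, -0.0, 90.0]
force: [0.5, -0.1, -0.0]
opening: 0.0882
```

Run:
```python
from h import *
i=ctrl.snapshot("top");cv2.imwrite("pics/top8.png",i);s=ctrl.snapshot("scene");cv2.imwrite("pics/scene8.png",s)
u,v=proj([.4503,.162,.05],"scene")[0].astype(int)
a=cv2.resize(s[v-60:v+35,u-60:u+150],(780,353),interpolation=2)
b=cv2.resize(i[140:230,200:480],(780,247),interpolation=2)
cv2.imwrite("pics/c8.png",np.vstack([a,b]));print(ctrl.get_obs()["tool_pos"])
```

```text
[ 0.61324857 -0.30642876  0.12049098]
```

View pics/c8.png

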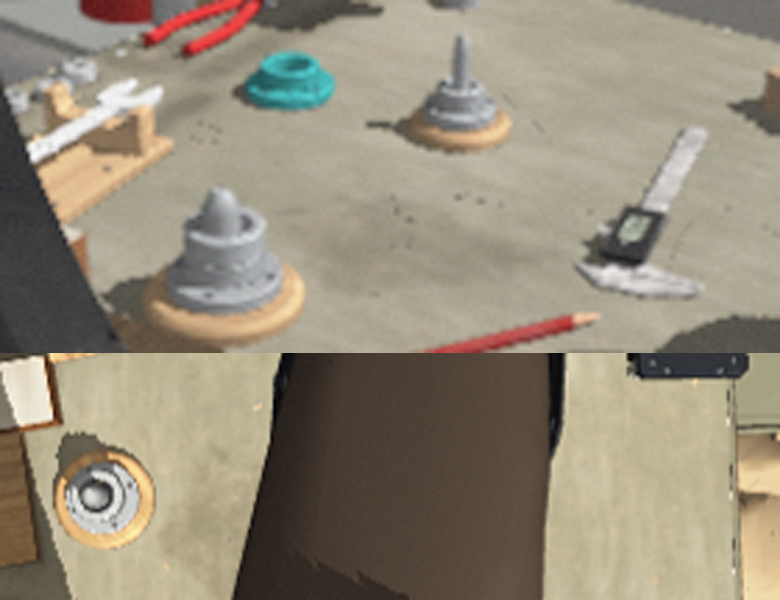

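The large set is stacked on its spindle, collar on the hub. Next I pick the small collar.

Emit:
{"api": "step_arm", "payload": {
  "rows": [
    [[1,0,0,-4,0,0,0],[1,0,0,-3.6,0,0,0],[1,0,0,-2.6,0,0,0],[1,0,0,-1,0,0,0],[1,0,0,-0.4,0,0,0],[0,0,0,0,0,0,0],[-1,0,0,0,0,0,0],[-1,0,0,0,0,0,0],[-1,0,0,0,0,0,0],[-1,0,0,0,0,0,0],[-1,0,0,0,0,0,0],[-1,0,0,0,0,0,0]]
  ]
}}

```text
clock: 33.8
tool_pos: [0.6132, -0.3072, 0.0041]
orientation: [-90.0, 0.0, 90.1]
force: [-0.5, -0.5, 0.8]
opening: 0.0303
```

Emit:
{"api": "step_arm", "payload": {
  "rows": [
    [[-1,0,0,0,0,0,0],[-1,0,0,0.5,0,0,0],[-1,0,0,2.5,0,0,0],[-1,0,0,4.5,0,0,0],[-1,0,0,4,0,0,0],[-1,0,0,0,0,0,0]]
  ]
}}

```text
clock: 34.55
tool_pos: [0.6154, -0.3079, 0.1237]
orientation: [-90.4, 0.1, 90.1]
force: [0.3, -0.3, -0.5]
opening: 0.0303
```

Emit:
{"api": "step_arm", "payload": {
  "rows": [
    [[-1,-1.4,2,0,0,0,0],[-1,-2.5,3.6,0,0,0,0],[-1,-2.5,3.6,0,0,0,0],[-1,-2.5,3.6,0,0,0,0],[-1,-2.5,3.6,0,0,0,0],[-1,-1.7,2.5,0,0,0,0],[-1,-0.8,1.3,0,0,0,0],[-1,0,0,0,0,0,0],[-1,0,0,0,0,0,0]]
  ]
}}

```text
clock: 35.67
tool_pos: [0.4747, -0.1055, 0.119]
orientation: [-90.0, 0.0, 90.1]
force: [0.5, -0.6, -0.3]
opening: 0.0302
```

Run:
```python
from h import *
s=ctrl.snapshot("scene");cv2.imwrite("pics/scene9.png",s)
o=ctrl.get_obs();print(o["tool_pos"],o["opening"])
u,v=proj([.4739,-.105,.07],"scene")[0].astype(int)
cv2.imwrite("pics/c9.png",cv2.resize(s[v-50:v+40,u-60:u+60],(600,450),interpolation=2))
```

```text
[ 0.47467943 -0.10562997  0.11889165] 0.030236270985523905
```

View pics/c9.png

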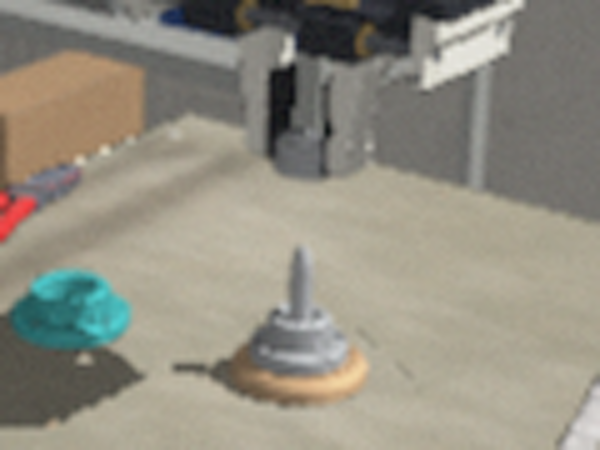

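The small collar is above the spindle (tip at 303,248), and the flange is flat on its base. Lowering.

Emit:
{"api": "step_arm", "payload": {
  "rows": [
    [[-1,0,0,-2,0,0,0],[-1,0,0,-2,0,0,0],[-1,0,0,-1,0,0,0],[-1,0,0,-1,0,0,0],[-1,0,0,-0.7,0,0,0],[-1,0,0,-0.4,0,0,0],[-1,0,0,-0.3,0,0,0],[-1,0,0,0,0,0,0]]
  ]
}}

```text
clock: 36.72
tool_pos: [0.4742, -0.1052, 0.0451]
orientation: [-90.0, 0.0, 90.1]
force: [0.2, -0.4, -1.2]
opening: 0.0302
```

Emit:
{"api": "step_arm", "payload": {
  "rows": [
    [[-1,0,0,-0.2,0,0,0],[-1,0,0,-0.15,0,0,0],[-1,0,0,-0.1,0,0,0],[-1,0,0,0,0,0,0],[-1,0,0,0,0,0,0]]
  ]
}}

```text
clock: 37.35
tool_pos: [0.4742, -0.1052, 0.0406]
orientation: [-90.0, -0.0, 90.1]
force: [-0.4, -0.6, -1.0]
opening: 0.0302
```

Emit:
{"api": "step_arm", "payload": {
  "rows": [
    [[-1,0,0,-0.1,0,0,0],[-1,0,0,0,0,0,0],[-1,0,0,0,0,0,0]]
  ]
}}

```text
clock: 37.72
tool_pos: [0.4743, -0.1052, 0.0399]
orientation: [-90.0, 0.0, 90.1]
force: [-1.7, 1.5, 6.1]
opening: 0.0303
```

Contact. Releasing, rising and moving clear of the cameras' view.

Emit:
{"api": "step_arm", "payload": {
  "rows": [
    [[0,0,0,0,0,0,0],[0.4,0,0,0,0,0,0],[0.4,0,0,0,0,0,0],[0.6,0,0,1,0,0,0],[0.6,0,0,4,0,0,0],[0.6,0,0,5,0,0,0],[0.6,0,-4,2,0,0,0],[0.6,0,-6,0,0,0,0],[0.6,0,-6,0,0,0,0],[0.6,0,-6,0,0,0,0],[0.6,0,-6,0,0,0,0],[0.6,0,-4,0,0,0,0]]
  ]
}}

```text
clock: 39.22
tool_pos: [0.4736, -0.4278, 0.16]
orientation: [-90.0, 0.0, 90.0]
force: [0.7, 0.9, 0.4]
opening: 0.0701
```

Run:
```python
from h import *
i=ctrl.snapshot("top");cv2.imwrite("pics/top10.png",i);s=ctrl.snapshot("scene");cv2.imwrite("pics/scene10.png",s)
u,v=proj([.4503,.162,.05],"scene")[0].astype(int)
a=cv2.resize(s[v-60:v+35,u-60:u+110],(600,335),interpolation=2)
b=cv2.resize(i[90:220,190:390],(600,390),interpolation=2)[:265*2]
o=cv2.resize(np.vstack([a,b]),(497,600));cv2.imwrite("pics/c10.png",o);print(ctrl.get_obs()["tool_pos"])
```

```text
[ 0.47344682 -0.42878395  0.15938047]
```

View pics/c10.png

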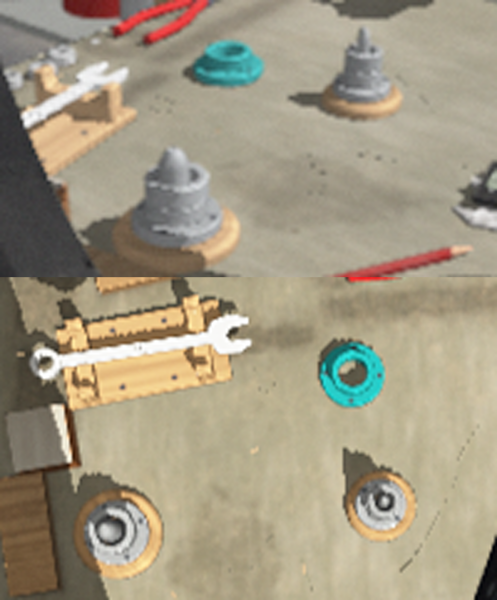

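Run:
```python
from h import *
o=ctrl.get_obs();print(o["clock"],abs(o["qvel"]).max())
print(ctrl.close_job())
```

```text
39.325 2.8847581393426838
the job is handed in; nothing more can be done
None
```

The job is done and handed in at 39.3 s of the 128 s. No verdict was reported.

- **Spanner:** I lifted it straight up, and both collars were still in place afterwards. It lies in the rest between the horns, judged by eye within about 5 mm of the middle.
- **Rings:** the large flange and collar went on the thick spindle, the small set on the thin one. I lowered each part until the force showed contact (5 to 7 N), at the expected height to within about 1 mm.
- **Last pictures, both cameras:** both sets look flat and centred, hub up, with each collar on its hub. The turquoise look-alike and the test piece were not touched. The push block was outside the final crops, but the arm never worked near it.

**Checks that disagreed or were missed:**
- The finger opening read 3 to 4 mm less than the true diameters of the hubs and collars. The parts hung level, so I took it as a bias in the reading.
- At hand-in one joint speed still read 2.9 deg/s. The gripper was empty, 16 cm up and clear of everything.

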